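# Open a tight jar of hazelnuts one-handed in a preparation board

### The arm

A 6-joint arm with a two-finger parallel gripper is mounted at the origin on the work surface; the furniture and walls round the work are solid. World frame = base frame: x ahead of the robot, y to its left, z up, the work surface at z = 0. Lengths are in m, angles in rad, forces in N, time in s.
With the tool pointing down it reaches from about 0.3 to 0.75 m from the base axis. Payload 8.5 kg.
Tool frame: the origin (TCP) lies midway between the tips of the shut fingers; the grasp point (between the pads) lies 19 mm behind it; z points along the fingers, y is the line along which they close (so a half turn about z gives the same grasp; the last joint's range is limited). The gripper opens to 88 mm and grips with 3 to 60 N. Pads are 18 mm wide; open, the fingers measure 123 mm over their backs; the gripper's body (75 mm by 187 mm) begins 45 mm behind the grasp point.
Start: joints at [1.102, 0.381, 1.297, -0, 1.464, -0.215], TCP at [0.138, 0.532, 0.239] pointing down, gripper open.
Joint ranges: [-3.11, 3.11], [-0.89, 2.33], [0.22, 2.48], [-1.42, 4.56], [0.17, 2.85], [-2.88, 2.88]. Speed limits (rad/s): [2.39, 2.39, 3.14, 3.14, 3.14, 3.14].

### API

Orientations are given as a unit quaternion [x, y, z, w].
In Python, from plant import bot, camrig, sign_off, read_state gives the robot as it stands (bot), with the cameras (camrig), the job as plain functions and the readings as plain functions.
- The arm moves only by the shell command python3 steer.py [FORCE], which reads ROWS from standard input. ROWS is a JSON list of rows, 1 to 5 of them, each an object with the fields tx, ty, tz (the shift in fractions of the full range, 1 being 30 cm), ax, ay, az (a rotation vector in parts of the range, where 1.0 means pi rad), aperture (the finger opening in m); a field left out counts as zero (the opening has to be given); each row shifts and turns the commanded pose from where the row before left it, along the tool's axes as they then stand; what a row does not reach is not made up. A row lasts 1/12 s, in which the tool goes at most 0.0417 m and 0.125 rad, less where a joint would pass 70% of its speed; a pose out of reach is approached as far as the arm can. The fingers move at their own pace and stop on an object; FORCE is the grip in N (left out, the last holds). Time passes only in rows, so rows that do not move let the fingers close. It prints the time, the measured TCP pose, the force, the opening and the grip force at its end. No shift or turn number may pass 1 either way. Input that does not fit is refused with a message, and nothing moves.
- read_state(): the state, without advancing time (a new reading comes with each control period).
- camrig.read_camera(name): name is "side" or "top" or "wrist"; returns the picture (480x640x3 uint8, blue, green, red); there is no depth.
- camrig.camera_info(name): a dict with "fx", "fy", "cx", "cy" (pixels), "eye" and "attitude" of the camera in the world. Camera axes: x right, y down, z forward; pixel columns grow to the right and rows downward; lengths in m; the calibration is good to about 2 mm. A picture is of the moment at which its call begins: read the wrist's pose just before it. camera_info takes no time and is no camera call; for the wrist camera it gives the pose at the moment of the call.
- sign_off(): hands the job in; it is judged then, once.
The state is a dict: "time_s": time; "joint_positions": joint angles; "qd": joint speeds; "joint_torque": joint torques, N m; "tool_pos": TCP position; "orientation": TCP orientation; "contact_force": force on the tool from outside, world axes, zero at the start; "ft_torque": the same for the moment, N m; "gripper_width": finger opening in m; "grasp_force": force on a finger pad.
Only numpy, scipy, OpenCV 4.12 (cv2) and the standard library are available. Lean on these libraries where they do the work, as an engineer would, in place of code of your own. Each camera call takes 0.05 s, during which the arm holds its last target. There are 200 camera calls.

### The job

Take the square glass jar of hazelnuts with the gold lid out of the crowded pantry crate without upsetting its neighbours, and set it down upright, still shut and without dropping it, in the square jar well of the preparation board, which keeps it from turning. Then twist the tight lid anticlockwise only until it comes free, lift it straight off while the jar stays down in the well, and finish still holding the lid level about two centimetres above the open mouth: do not put it down or let go.

Things in the scene. Friction and masses are not known exactly. Their poses are not given: they have to be found in the camera images.
- nut_jar: Square clear-glass jar full of brown hazelnuts, 0.24 to 0.42 kg, upright in the crate's far half. Origin: centre of its underside, z up. Body 58 x 58 mm, z 0 to 76 mm, flat sides facing its own +-x and +-y; its +-x sides face along the crate's x within 0.25 rad, with about 30 mm or more free for a finger beyond each. Shoulder to 85 mm, neck 37 mm across; 107 mm tall with the lid on.
- jar_mouth (a point): Centre of the jar's open mouth (its rim), 103 mm above its underside. Sloping ridges round the neck below it hold the lid's lugs. Pulling an unturned lid only lifts jar and lid together; the jar may be carried by its lid.
- jar_lid: Gold knurled twist-off lid, 54 mm across, 19 mm tall, 0.06 kg. Origin: centre of its lower edge, z up. Shut, this is 88 mm above the jar's underside and its yaw less the jar's is 0 to 0.12 rad. A springy liner makes it tight (about 20 N on the ridges, 0.4 to 0.8 N m to turn). Site jar_lid_top tells how it opens.
- jar_lid_top (a point): Centre of the lid's top, 19 mm above its lower edge. Turned anticlockwise from above, the lid rises about 2 mm and comes free at a yaw of about 0.85 rad relative to the jar; from 0.9 to 1.55 rad it lifts straight off; past about 1.65 rad its lugs meet the next ridges. Clockwise it meets a hard stop at once.
- lid_edge (a point): Point on the lid's top edge, 27 mm out from its axis along the lid's own +x; shows how far the lid has been turned.
- prep_board: Fixed one-handed preparation board of pale wood, 260 x 190 mm, top 20 mm above the worktop, with a low corner fence, a group of steel food spikes (22 mm tall) and a grey square jar well. Origin: centre of its underside, on the worktop; x along its length; long sides parallel to x.
- jar_well (a point): Centre of the floor of the grey square well, 22 mm above the worktop, axes as the board's. Opening 62 x 62 mm, sides along the board's x and y, 28 mm deep, 4 mm chamfer at its mouth; outside 82 x 82 mm, rim 50 mm above the worktop. The jar fits at any quarter turn with 2 mm to spare on each side and can twist about 0.07 rad in it.
- crate: Fixed open slatted wooden crate, 250 mm (its x) by 296 mm (its y), 62 mm high, floor 9 mm thick. Origin: centre of its underside. The three tall jars stand in a row along y in its far half, in any order; tin and butter in its near half.
- jam_jar: Bystander in the crate: round glass jam jar, white lid, red filling, 65 mm across, 94 mm tall. Origin: centre of underside.
- honey_jar: Bystander in the crate: beige-filled honey jar with red lid, 58 x 62 mm, 86 mm tall. Origin: centre of underside.
- tin: Bystander in the crate: round tomato tin, 75 mm across, 58 mm tall. Origin: centre of underside.
- butter: Bystander in the crate: green-and-cream packet of butter, 73 x 102 mm, 37 mm tall. Origin: centre of underside.

How it is judged:
By the outcome, as a careful person would: the job done as asked, in the order asked, and still so for the second after the job is handed in, while the arm keeps its last pose, push and grip.
It also fails if it takes over 48 s, if anything falls off the work surface, if the arm or the gripper's body presses on something with over 40 N, if the wrist force passes 120 N, or if a joint passes its speed limit or range.

## Working session

There is one attempt and no reset: what is moved stays moved. The work goes in short steps, Python scripts to look and compute and a shell command to move; the robot and the scene stay as the last step left them, time stands still between calls to the robot, and variables do not carry over. Pictures are saved under pics/ and viewed, at most 10 in all, crops included, and the job is handed in when it is done.

```bash
ls; mkdir -p pics
python3 - <<'E'
from plant import bot, camrig, sign_off, read_state
import cv2, numpy as np
for n in("top","side","wrist"):
    print(n,camrig.camera_info(n)); cv2.imwrite(f"pics/{n}0.png",camrig.read_camera(n))
print(read_state())
E
```

```text
pics
plant.py
steer.py
top {'fx': 555.2461292610072, 'fy': 555.2461292610072, 'cx': 316.57863458924044, 'cy': 245.41622216017214, 'eye': array([ 0.43674537, -0.16684583,  1.01115019]), 'attitude': array([-0.70595325,  0.70790086, -0.01789151,  0.01364838])}
side {'fx': 611.5045613842292, 'fy': 611.5045613842292, 'cx': 318.29490876851025, 'cy': 235.84861138361927, 'eye': array([ 0.31685352, -1.11167743,  0.81013017]), 'attitude': array([ 0.89399822, -0.05405427,  0.03855834, -0.44312366])}
wrist {'fx': 385.3813000207543, 'fy': 385.3813000207543, 'cx': 317.6301062193313, 'cy': 240.84486901800824, 'eye': array([0.06602098, 0.55195561, 0.38418783]), 'attitude': array([0.78274066, 0.60483124, 0.08904016, 0.11648214])}
{'time_s': 0.15, 'joint_positions': array([ 1.10170980e+00,  3.81049040e-01,  1.29799878e+00, -3.28949370e-05,
        1.46357178e+00, -2.15298324e-01]), 'qd': array([-0.00049682, -0.00194139, -0.00333632,  0.00147483,  0.00135155,
        0.00064667]), 'joint_torque': array([ 2.89959935e-03, -4.38081336e+01, -2.24617821e+01,  7.13468506e-02,
        3.43760045e-02, -7.61111596e-05]), 'tool_pos': array([0.13800994, 0.53220355, 0.23830505]), 'orientation': array([ 1.26552063e-01,  9.91959834e-01, -4.89189115e-04, -1.56893354e-04]), 'contact_force': array([ 0.06787278, -1.22378525,  0.31074938]), 'ft_torque': array([-0.02266023, -0.00890434,  0.03288176]), 'grasp_force': 0.0, 'gripper_width': 0.08839309704541796}
```

View pics/top0.png

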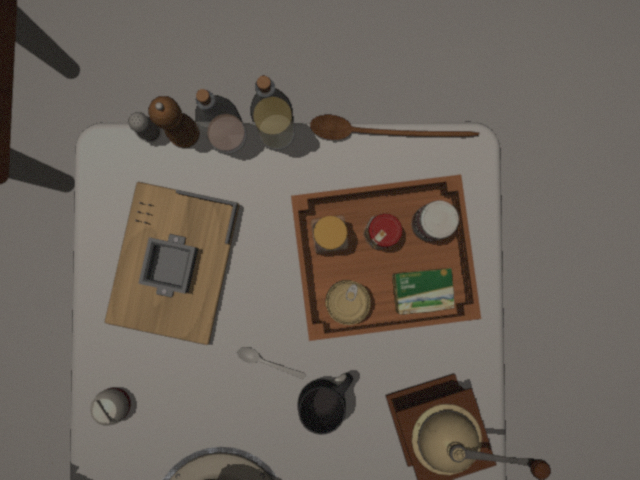

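View pics/side0.png

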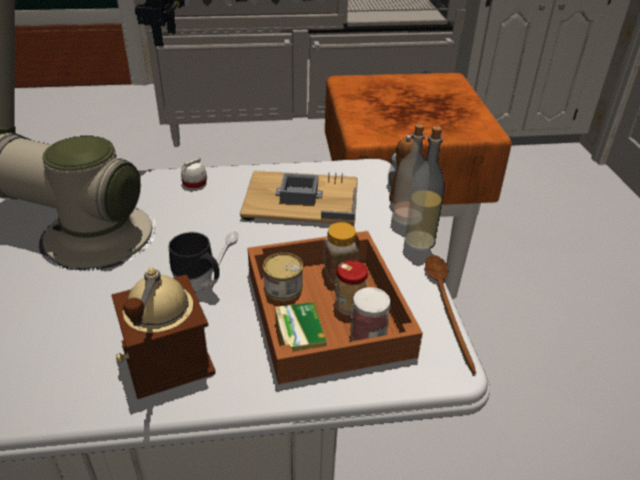

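The top view shows the gold-lidded jar at about (330,233), with the honey at (384,231) and the jam at (438,220). The board is on the left with its well at about (169,266). In the side view the gold lid is at (341,233) and the well at (299,189). Next I'll enlarge these four areas.

```bash
cat > h.py <<'E'
from plant import bot, camrig, sign_off, read_state
import cv2, numpy as np
from scipy.spatial.transform import Rotation as R
def ray(info,px):
    d=np.array([(px[0]-info["cx"])/info["fx"],(px[1]-info["cy"])/info["fy"],1])
    d=R.from_quat(info["attitude"]).apply(d); return np.array(info["eye"]),d/np.linalg.norm(d)
def onz(info,px,z):
    e,d=ray(info,px); return e+d*(z-e[2])/d[2]
def tri(*obs):
    A=np.zeros((3,3));b=np.zeros(3);L=[]
    for i,p in obs:
        e,d=ray(i,p);M=np.eye(3)-np.outer(d,d);A+=M;b+=M@e;L.append((e,M))
    x=np.linalg.solve(A,b); return x,[np.linalg.norm(M@(x-e)) for e,M in L]
def crop(im,x,y,w,h,k):
    o=cv2.resize(im[y:y+h,x:x+w],None,fx=k,fy=k,interpolation=cv2.INTER_CUBIC)
    for v in range(-(-x//10)*10,x+w,10):
        cv2.line(o,((v-x)*k,0),((v-x)*k,6),(0,255,255),1);cv2.putText(o,str(v),((v-x)*k+1,16),0,.33,(0,255,255),1)
    for v in range(-(-y//10)*10,y+h,10):
        cv2.line(o,(0,(v-y)*k),(6,(v-y)*k),(0,255,255),1);cv2.putText(o,str(v),(8,(v-y)*k+4),0,.33,(0,255,255),1)
    return o
E
python3 - <<'E'
from h import *
t=cv2.imread("pics/top0.png");s=cv2.imread("pics/side0.png")
a=np.hstack([crop(t,295,205,80,60,5),crop(t,120,225,100,75,4)])
b=np.hstack([crop(s,305,215,80,60,5),crop(s,250,155,100,75,4)])
cv2.imwrite("pics/c1.png",np.clip(np.vstack([a,b])*1.5,0,255).astype(np.uint8))
E
```

```text
(no output)
```

View pics/c1.png

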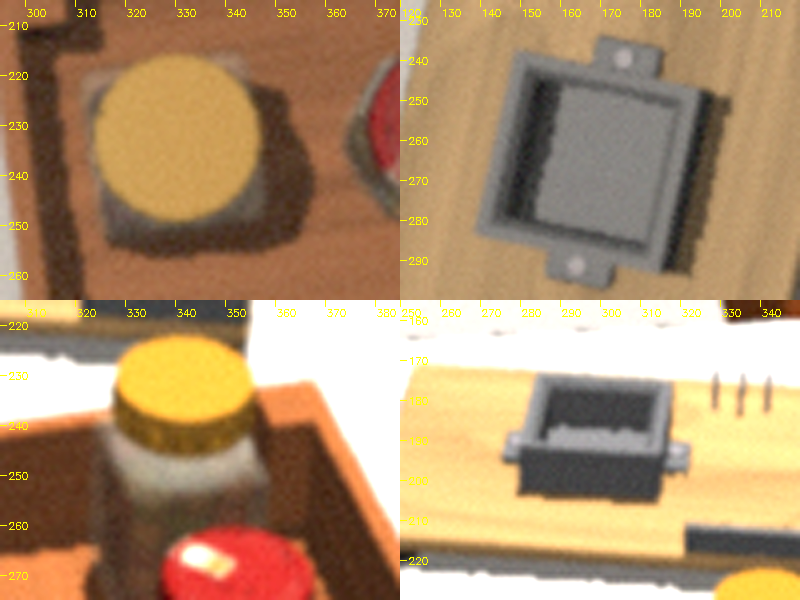

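The crops give the lid top disc centre at (330.5,232.4) in the top view and (342,231) in the side view. The well rim's outer corners are (149,237.5), (196.7,248), (185,293), (139,283) in the top view and (284.5,173.5), (318,175.2), (316,192.2), (279.8,191.5) in the side view.

Run:
```python
from h import *
np.set_printoptions(precision=4,suppress=True)
T=camrig.camera_info("top");S=camrig.camera_info("side")
print("lid",tri((T,(330.5,232.4)),(S,(342,231))), onz(T,(330.5,232.4),.116))
tc=[(149,237.5),(196.7,248),(185,293),(139,283)];sc=[(284.5,173.5),(318,175.2),(316,192.2),(279.8,191.5)]
# side-view order: match by position
P=[onz(T,p,.05) for p in tc];Q=[onz(S,p,.05) for p in sc]
print("rim top",P,np.mean(P,0));print("rim side",Q,np.mean(Q,0))
print(tri((T,np.mean(tc,0)),(S,np.mean(sc,0))))
for p in [(138,182),(237,207),(207,343),(106,322)]: print("board",onz(T,p,.02))
for p in [(292,195),(461,176),(480,318),(310,339)]: print("crate",onz(T,p,.062))
for p in [(384,231,.086),(438,220,.094),(348,303,.058)]: print("jars",onz(T,p[:2],p[2]))
w=camrig.camera_info("wrist");st=read_state();Rt=R.from_quat(st["orientation"])
print(Rt.as_matrix(),Rt.inv().apply(w["eye"]-st["tool_pos"]),(Rt.inv()*R.from_quat(w["attitude"])).as_matrix())
```

```text
lid (array([ 0.4979, -0.1949,  0.1152]), [np.float64(0.00018691174271987562), np.float64(0.0001869117427198315)]) [ 0.4977 -0.1948  0.116 ]
rim top [array([0.4941, 0.1173, 0.05  ]), array([0.4757, 0.0348, 0.05  ]), array([0.3981, 0.0544, 0.05  ]), array([0.4156, 0.1337, 0.05  ])] [0.4459 0.085  0.05  ]
rim side [array([0.4161, 0.1304, 0.05  ]), array([0.4942, 0.1151, 0.05  ]), array([0.4801, 0.0427, 0.05  ]), array([0.3987, 0.0537, 0.05  ])] [0.4473 0.0855 0.05  ]
(array([0.4465, 0.085 , 0.0499]), [np.float64(0.0006675493417182391), np.float64(0.000667549341718315)])
board [0.5956 0.1469 0.02  ]
board [ 0.5502 -0.0305  0.02  ]
board [0.3085 0.0217 0.02  ]
board [0.3461 0.2007 0.02  ]
crate [ 0.5659 -0.1306  0.062 ]
crate [ 0.5982 -0.4219  0.062 ]
crate [ 0.3546 -0.4508  0.062 ]
crate [ 0.32  -0.161  0.062]
jars [ 0.5019 -0.2852  0.086 ]
jars [ 0.5194 -0.374   0.094 ]
jars [ 0.3805 -0.2261  0.058 ]
[[-0.968   0.2511 -0.0004]
 [ 0.2511  0.968  -0.0009]
 [ 0.0002 -0.001  -1.    ]] [ 0.0747  0.0009 -0.146 ] [[-0.0015 -0.9569 -0.2903]
 [ 1.     -0.0013 -0.0007]
 [ 0.0003 -0.2903  0.9569]]
```

Triangulation puts the lid top at z = 0.115 (0.116 expected) and the well rim at z = 0.050 (0.050 expected). The well yaw is about -0.214 rad and the crate yaw about 0.12. I'll move above the jar and turn the tool so the fingers close along the crate's x.

Careful with the scale: shifts go in shares of 30 cm and turns go in shares of pi rad. That gives: -0.0306 m / 0.3 = -0.102, -0.0266 m / 0.3 = -0.0887.

```bash
echo '[{"tx":-0.0887,"ty":-0.102,"aperture":0.088},{"tx":-0.0887,"ty":-0.102,"aperture":0.088},{"tx":-0.0887,"ty":-0.102,"aperture":0.088},{"tx":-0.0887,"ty":-0.102,"aperture":0.088},{"tx":-0.0887,"ty":-0.102,"aperture":0.088}]' | python3 steer.py
echo '[{"tx":-0.0887,"ty":-0.102,"aperture":0.088},{"tx":-0.0887,"ty":-0.102,"aperture":0.088},{"tx":-0.0887,"ty":-0.102,"aperture":0.088},{"tx":-0.0887,"ty":-0.102,"aperture":0.088},{"tx":-0.0887,"ty":-0.102,"aperture":0.088}]' | python3 steer.py
echo '[{"tx":-0.0887,"ty":-0.102,"aperture":0.088},{"tx":-0.0887,"ty":-0.102,"aperture":0.088},{"tx":-0.0887,"ty":-0.102,"aperture":0.088},{"tx":-0.0887,"ty":-0.102,"aperture":0.088},{"tx":-0.0887,"ty":-0.102,"aperture":0.088}]' | python3 steer.py
echo '[{"tx":-0.0887,"ty":-0.102,"aperture":0.088},{"tx":-0.0887,"ty":-0.102,"aperture":0.088},{"tx":-0.0887,"ty":-0.102,"aperture":0.088},{"tx":-0.0887,"ty":-0.102,"aperture":0.088},{"tx":-0.0887,"ty":-0.102,"aperture":0.088}]' | python3 steer.py
echo '[{"az":0.0382,"aperture":0.088},{"az":0.0382,"aperture":0.088},{"az":0.0382,"aperture":0.088},{"az":0.0382,"aperture":0.088},{"az":0.0382,"aperture":0.088}]' | python3 steer.py
echo '[{"az":0.0382,"aperture":0.088},{"az":0.0382,"aperture":0.088},{"az":0.0382,"aperture":0.088},{"az":0.0382,"aperture":0.088},{"az":0.0382,"aperture":0.088}]' | python3 steer.py
python3 - <<'E'
from h import *
w=camrig.camera_info("wrist");im=camrig.read_camera("wrist");cv2.imwrite("pics/w1.png",np.clip(im*1.4,0,255).astype(np.uint8));np.savez("w1.npz",**w)
st=read_state();print(st["time_s"],st["tool_pos"],st["joint_positions"],R.from_quat(st["orientation"]).as_matrix().round(4))
E
```

```text
time_s: 0.57
tool_pos: [0.2285, 0.3491, 0.2386]
orientation: [0.126, 0.992, -0.0, -0.0]
contact_force: [1.8, 0.5, -0.7]
gripper_width: 0.088
grasp_force: 0.0
time_s: 0.98
tool_pos: [0.3189, 0.1675, 0.2388]
orientation: [0.126, 0.992, 0.0, 0.0]
contact_force: [0.4, 1.2, 0.2]
gripper_width: 0.0881
grasp_force: 0.0
time_s: 1.4
tool_pos: [0.4094, -0.0142, 0.2388]
orientation: [0.127, 0.992, 0.0, 0.0]
contact_force: [1.1, 1.0, 0.6]
gripper_width: 0.0878
grasp_force: 0.0
time_s: 1.82
tool_pos: [0.4998, -0.1956, 0.2385]
orientation: [0.127, 0.992, 0.0, -0.0]
contact_force: [1.4, 0.5, 0.0]
gripper_width: 0.088
grasp_force: 0.0
time_s: 2.23
tool_pos: [0.4993, -0.1936, 0.2384]
orientation: [0.417, 0.909, 0.0, -0.0]
contact_force: [-0.1, -0.1, 0.5]
gripper_width: 0.0881
grasp_force: 0.0
time_s: 2.65
tool_pos: [0.4993, -0.1935, 0.2385]
orientation: [0.667, 0.745, -0.0, -0.0]
contact_force: [-0.5, -0.7, 0.7]
gripper_width: 0.0881
grasp_force: 0.0
2.7 [ 0.49929484 -0.1935336   0.23850084] [-5.91011991e-01  3.55569334e-01  1.33753337e+00  8.11583073e-06
  1.44909172e+00 -6.94930882e-01] [[-1.037e-01  9.946e-01 -5.000e-04]
 [ 9.946e-01  1.037e-01  3.000e-04]
 [ 4.000e-04 -5.000e-04 -1.000e+00]]
```

View pics/w1.png

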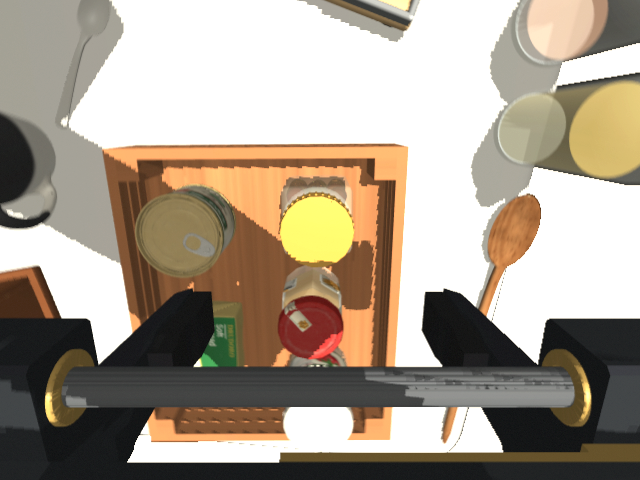

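The wrist view shows the gold lid at (317,229) beneath the tool, with the jar's square body behind it and its far edge near row 180. I'll enlarge it to get the jar's yaw.

Run:
```python
from h import *
im=cv2.imread("pics/w1.png");t=cv2.imread("pics/top0.png")
g=lambda a:np.clip((a/255.)**.6*255,0,255).astype(np.uint8)
cv2.imwrite("pics/c2.png",np.hstack([crop(g(cv2.imread("pics/w1.png")),265,165,100,120,4),crop(g(t),305,207,50,60,8)]))
```

```text
(no output)
```

View pics/c2.png

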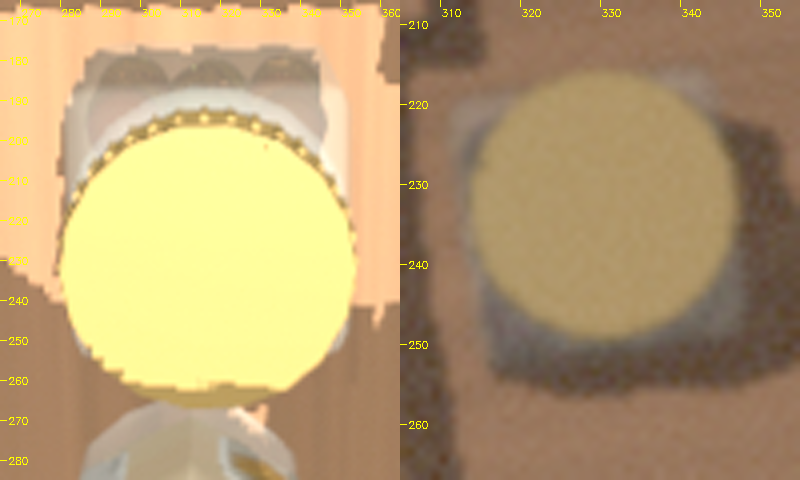

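In the wrist crop the body edges are level to within about 0.013 rad of the tool's y axis (yaw 0.104), so the jar yaw is about 0.11. The lid top centre is at (317,229.4).

Run:
```python
from h import *
np.set_printoptions(precision=4,suppress=True)
T=camrig.camera_info("top");S=camrig.camera_info("side");W=dict(np.load("w1.npz"))
print(tri((T,(330.5,232.4)),(S,(342,231)),(W,(316.9,229.4))),onz(W,(316.9,229.4),.116))
f=lambda i,a,b,z:(lambda d:np.arctan2(d[1],d[0]))(onz(i,b,z)-onz(i,a,z))
print("yaw",f(W,(286.2,178.2),(345,177.5),.009),f(W,(285,252.5),(351,252.5),.085),f(W,(280.5,215),(281.5,195),.085)-np.pi/2,f(W,(352,215),(351.7,190),.085)-np.pi/2,f(T,(344.4,215.4),(311.2,219),.085)-np.pi/2)
print("lid diam",np.linalg.norm(onz(W,(280,229.4),.116)-onz(W,(353.7,229.4),.116)))
st=read_state();p=np.array([.498,-.1945,.09]);print(R.from_quat(st["orientation"]).inv().apply(p-st["tool_pos"]),st["contact_force"])
```

```text
(array([ 0.4985, -0.1931,  0.1132]), [np.float64(0.001935354488234169), np.float64(0.00048542531387305954), np.float64(0.0016957872716091365)]) [ 0.4989 -0.1907  0.116 ]
yaw 0.12148845550884171 0.10970739149486064 0.032972258715946445 0.1471558264551951 0.10601098064229086
lid diam 0.053170808882835194
[-0.0009 -0.0013  0.1485] [-0.0612 -0.4804 -0.5337]
```

```bash
echo '[{"tx":0.0017,"ty":-0.0033,"tz":0.1167,"aperture":0.088},{"tz":0.1167,"aperture":0.088},{"tz":0.1167,"aperture":0.088},{"tz":0.1,"aperture":0.088},{"tz":0.0483,"aperture":0.088}]' | python3 steer.py 60
echo '[{"aperture":0.088},{"aperture":0.045},{"aperture":0.045},{"aperture":0.045},{"aperture":0.045}]' | python3 steer.py 60
echo '[{"aperture":0.045},{"aperture":0.045},{"aperture":0.045},{"aperture":0.045}]' | python3 steer.py 60
```

```text
time_s: 3.12
tool_pos: [0.4969, -0.1923, 0.0857]
orientation: [0.663, 0.748, -0.0, -0.003]
contact_force: [0.1, 0.5, -0.7]
gripper_width: 0.0879
grasp_force: 0.0
time_s: 3.53
tool_pos: [0.4988, -0.1935, 0.0905]
orientation: [0.664, 0.747, 0.0, 0.001]
contact_force: [0.4, 0.3, -0.2]
gripper_width: 0.0637
grasp_force: 0.0
time_s: 3.87
tool_pos: [0.4985, -0.1933, 0.0898]
orientation: [0.665, 0.747, 0.0, 0.0]
contact_force: [-1.1, 0.8, 6.1]
gripper_width: 0.0521
grasp_force: 60.0
```

Scaled: -0.025 m / 0.3 = -0.0833, -0.02 m / 0.3 = -0.0667.

```bash
echo '[{"tz":-0.0133,"aperture":0.045},{"tz":-0.0333,"aperture":0.045},{"tz":-0.0667,"aperture":0.045},{"tz":-0.0833,"aperture":0.045},{"tz":-0.0833,"aperture":0.045}]' | python3 steer.py
echo '[{"tz":-0.0833,"aperture":0.045},{"tz":-0.0333,"aperture":0.045},{"aperture":0.045},{"aperture":0.045}]' | python3 steer.py
python3 - <<'E'
from h import *
for n in("top","side"): cv2.imwrite(f"pics/{n}1.png",camrig.read_camera(n))
st=read_state();print(st["time_s"],st["tool_pos"],st["joint_positions"],st["contact_force"])
M=R.from_quat(st["orientation"]).as_matrix();print(M.round(4)); 
a=np.clip(np.vstack([crop(cv2.imread("pics/side1.png"),270,140,160,190,3)])*1.4,0,255).astype(np.uint8)
cv2.imwrite("pics/c3.png",a)
E
```

```text
time_s: 4.28
tool_pos: [0.4979, -0.1929, 0.1742]
orientation: [0.665, 0.747, -0.0, -0.001]
contact_force: [0.3, -0.3, -4.2]
gripper_width: 0.0518
grasp_force: 60.0
time_s: 4.62
tool_pos: [0.4981, -0.193, 0.2082]
orientation: [0.665, 0.747, -0.0, -0.0]
contact_force: [-0.1, 0.5, -4.9]
gripper_width: 0.0518
grasp_force: 60.0
4.7167 [ 0.49778964 -0.19285645  0.20707436] [-5.91536210e-01  3.79041318e-01  1.39574560e+00 -5.68927286e-06
  1.36941466e+00 -7.08532130e-01] [-0.59893282 -0.06891193 -5.02279022]
[[-0.1167  0.9932 -0.0022]
 [ 0.9932  0.1167  0.0015]
 [ 0.0017 -0.002  -1.    ]]
```

View pics/c3.png

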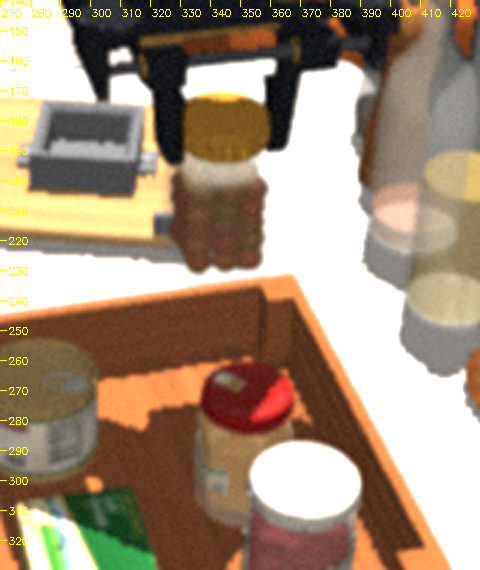

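The lift worked: the jar hangs upright by its lid and the neighbours still stand. The jar's underside is at about z = 0.126. Next I'll carry it to above the well and turn it to the well's yaw.

Scaled: 0.035 m / 0.3 = 0.1167, 0.03 m / 0.3 = 0.1.

```bash
echo '[{"tx":0.04,"ty":-0.0057,"aperture":0.045},{"tx":0.0733,"ty":-0.0057,"aperture":0.045},{"tx":0.1,"ty":-0.0057,"aperture":0.045},{"tx":0.1167,"ty":-0.0057,"aperture":0.045},{"tx":0.1167,"ty":-0.0057,"aperture":0.045}]' | python3 steer.py
echo '[{"tx":0.1167,"ty":-0.0057,"aperture":0.045},{"tx":0.1167,"ty":-0.0057,"aperture":0.045},{"tx":0.1,"ty":-0.0057,"aperture":0.045},{"tx":0.0733,"ty":-0.0057,"aperture":0.045},{"tx":0.0467,"ty":-0.0057,"aperture":0.045}]' | python3 steer.py
echo '[{"tx":0.04,"ty":-0.0057,"az":0.0159,"aperture":0.045},{"az":0.0239,"aperture":0.045},{"az":0.0239,"aperture":0.045},{"az":0.0239,"aperture":0.045},{"az":0.0159,"aperture":0.045}]' | python3 steer.py
echo '[{"aperture":0.045},{"aperture":0.045}]' | python3 steer.py
python3 - <<'E'
from h import *
w=camrig.camera_info("wrist");im=camrig.read_camera("wrist");np.savez("w2.npz",**w)
for n in("top","side"): cv2.imwrite(f"pics/{n}2.png",camrig.read_camera(n))
st=read_state();M=R.from_quat(st["orientation"]).as_matrix();print(st["time_s"],st["tool_pos"],M.round(4),np.arctan2(M[1,1],M[0,1]))
g=lambda a:np.clip((a/255.)**.6*255,0,255).astype(np.uint8)
cv2.imwrite("pics/w2.png",im)
s=cv2.imread("pics/side2.png")
cv2.imwrite("pics/c4.png",np.hstack([crop(g(im),220,80,200,300,2),crop(g(s),240,60,100,150,4)]))
E
```

```text
time_s: 5.13
tool_pos: [0.473, -0.0592, 0.2074]
orientation: [0.665, 0.747, -0.0, -0.001]
contact_force: [1.1, 0.6, -3.8]
gripper_width: 0.0518
grasp_force: 60.0
time_s: 5.55
tool_pos: [0.4482, 0.0757, 0.2076]
orientation: [0.664, 0.748, -0.0, -0.001]
contact_force: [0.1, -0.6, -4.6]
gripper_width: 0.0518
grasp_force: 60.0
time_s: 5.97
tool_pos: [0.4458, 0.0854, 0.2075]
orientation: [0.778, 0.629, -0.001, -0.001]
contact_force: [0.4, 0.1, -4.8]
gripper_width: 0.0523
grasp_force: 60.0
time_s: 6.13
tool_pos: [0.4462, 0.0851, 0.2078]
orientation: [0.776, 0.631, -0.0, -0.001]
contact_force: [-0.7, 0.1, -3.4]
gripper_width: 0.052
grasp_force: 60.0
6.2833 [0.44656287 0.08480083 0.20803756] [[ 2.053e-01  9.787e-01 -6.000e-04]
 [ 9.787e-01 -2.053e-01  1.000e-04]
 [-1.000e-04 -6.000e-04 -1.000e+00]] -0.20677067103205665
```

View pics/c4.png

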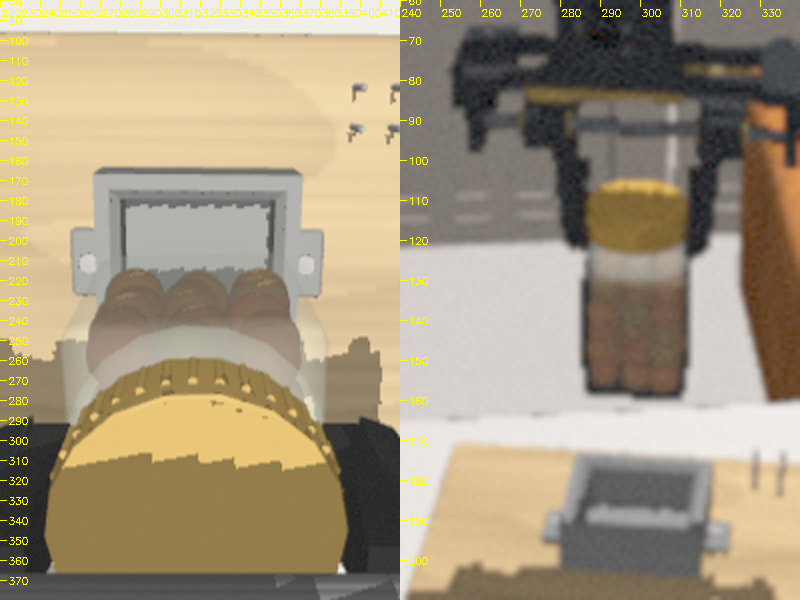

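The jar hangs upright over the well and is nearly aligned with it. In the wrist view the well's far outer rim corners are (267,165) and (371,165), and the board's far edge runs from (220,96.5) to (420,97.5). I'll check the centring with these.

Run:
```python
from h import *
np.set_printoptions(precision=4,suppress=True)
W=dict(np.load("w2.npz"));st=read_state();Rt=R.from_quat(st["orientation"])
T=lambda p:Rt.inv().apply(p-st["tool_pos"])
a,b=onz(W,(267,165),.05),onz(W,(371,165),.05);print(np.linalg.norm(a-b),T(a),T(b),"centre in tool x",(T(a)+T(b))[0]/2-.041)
i=onz(W,(274,176),.05),onz(W,(363.5,176),.05);print("inner",np.linalg.norm(i[0]-i[1]),T(i[0]),T(i[1]),(T(i[0])+T(i[1]))[0]/2-.031)
d=onz(W,(420,97.5),.02)-onz(W,(220,96.5),.02);print("board yaw",np.arctan2(d[1],d[0]))
T_=camrig.camera_info("top");S=camrig.camera_info("side")
# jar lid in air, side view: lid 286-312 col
zl=st["tool_pos"][2]-.0898+.116
print("lid side",onz(S,(299,108),zl),T(onz(S,(299,108),zl)),"lid W sides",T(onz(W,(243.5,340),zl)),T(onz(W,(393.5,340),zl)))
print(T(np.array([.4465,.085,.2])))
```

```text
0.08082023707691915 [ 0.0455 -0.0396  0.1581] [0.0454 0.0412 0.158 ] centre in tool x 0.004476957917897997
inner 0.0701254024722875 [ 0.037  -0.0344  0.1581] [0.037  0.0357 0.158 ] 0.0059777459061910315
board yaw -0.21231449639976943
lid side [0.4464 0.0941 0.2342] [ 0.0091 -0.0021 -0.0262] lid W sides [ 0.0034 -0.0262 -0.0262] [ 0.0034  0.0265 -0.0262]
[ 0.0002 -0.0001  0.008 ]
```

Both the top view and the wrist view put the well about 1.8 mm further along tool +x, relative to the lid's measured place. I'll apply that shift and lower to just above the rim.

Scaled: 0.02 m / 0.3 = 0.0667, 0.0018 m / 0.3 = 0.006, 0.005 rad / 3.1416 = 0.0016.

```bash
echo '[{"tx":0.006,"tz":0.0333,"az":0.0016,"aperture":0.045},{"tz":0.0667,"aperture":0.045},{"tz":0.0667,"aperture":0.045},{"tz":0.05,"aperture":0.045},{"tz":0.02,"aperture":0.045}]' | python3 steer.py
echo '[{"tz":0.0133,"aperture":0.045},{"tz":0.0133,"aperture":0.045},{"tz":0.0133,"aperture":0.045},{"aperture":0.045}]' | python3 steer.py
```

```text
time_s: 6.7
tool_pos: [0.4463, 0.0865, 0.1355]
orientation: [0.778, 0.628, -0.001, -0.001]
contact_force: [-0.5, -0.5, -4.1]
gripper_width: 0.052
grasp_force: 60.0
time_s: 7.03
tool_pos: [0.4472, 0.0864, 0.1252]
orientation: [0.778, 0.628, 0.0, 0.0]
contact_force: [-0.1, -0.5, -4.3]
gripper_width: 0.052
grasp_force: 60.0
```

Scaled: 0.005 m / 0.3 = 0.0167, 0.004 m / 0.3 = 0.0133.

```bash
echo '[{"tz":0.0167,"aperture":0.045},{"tz":0.0167,"aperture":0.045},{"tz":0.0133,"aperture":0.045},{"tz":0.01,"aperture":0.045},{"aperture":0.045}]' | python3 steer.py
echo '[{"tz":0.0067,"aperture":0.045},{"tz":0.0067,"aperture":0.045},{"aperture":0.045}]' | python3 steer.py
```

```text
time_s: 7.45
tool_pos: [0.4469, 0.0864, 0.1076]
orientation: [0.778, 0.628, -0.0, -0.0]
contact_force: [0.4, -0.5, -3.5]
gripper_width: 0.0516
grasp_force: 60.0
time_s: 7.7
tool_pos: [0.4471, 0.0864, 0.104]
orientation: [0.778, 0.628, -0.0, -0.0]
contact_force: [-0.4, -0.3, -3.4]
gripper_width: 0.052
grasp_force: 60.0
```

Scaled: 0.0015 m / 0.3 = 0.005.

```bash
echo '[{"tz":0.005,"aperture":0.045},{"aperture":0.045},{"aperture":0.045}]' | python3 steer.py
echo '[{"tz":0.0033,"aperture":0.045},{"aperture":0.045}]' | python3 steer.py
```

```text
time_s: 7.95
tool_pos: [0.4474, 0.0865, 0.1029]
orientation: [0.778, 0.628, 0.0, 0.0]
contact_force: [-1.2, 1.5, -0.6]
gripper_width: 0.0522
grasp_force: 60.0
time_s: 8.12
tool_pos: [0.4475, 0.0865, 0.1027]
orientation: [0.778, 0.628, 0.0, 0.0]
contact_force: [-4.1, 0.5, 8.9]
gripper_width: 0.052
grasp_force: 60.0
```

The jar is seated: TCP z is 0.1027 (0.103 expected) and it is pushing lightly on the floor. I'll start the anticlockwise twist, which is negative rz in the tool frame, and rise slightly with the lid.

Scaled: -0.0003 m / 0.3 = -0.001, -0.05 rad / 3.1416 = -0.0159.

```bash
echo '[{"az":-0.0159,"aperture":0.045},{"az":-0.0159,"aperture":0.045},{"az":-0.0159,"aperture":0.045},{"tz":-0.001,"az":-0.0159,"aperture":0.045},{"tz":-0.001,"az":-0.0159,"aperture":0.045}]' | python3 steer.py 60
python3 - <<'E'
from h import *
st=read_state();M=R.from_quat(st["orientation"]).as_matrix();print(np.arctan2(M[1,1],M[0,1]),st["ft_torque"],st["contact_force"])
E
echo '[{"tz":-0.001,"az":-0.0159,"aperture":0.045},{"tz":-0.001,"az":-0.0159,"aperture":0.045},{"aperture":0.045}]' | python3 steer.py
python3 - <<'E'
from h import *
st=read_state();M=R.from_quat(st["orientation"]).as_matrix();print(np.arctan2(M[1,1],M[0,1]),st["ft_torque"],st["contact_force"])
E
```

```text
time_s: 8.53
tool_pos: [0.4481, 0.0864, 0.1033]
orientation: [0.693, 0.721, 0.001, 0.001]
contact_force: [-0.5, 0.6, 4.4]
gripper_width: 0.0521
grasp_force: 60.0
0.03885365472233299 [ 0.01981282  0.06076757 -0.26010901] [-0.53126511  0.60290738  4.42247683]
time_s: 8.78
tool_pos: [0.4478, 0.0866, 0.1036]
orientation: [0.656, 0.754, 0.001, 0.001]
contact_force: [0.1, 3.2, 5.2]
gripper_width: 0.0517
grasp_force: 60.0
0.1385346267044688 [0.32523355 0.0664069  0.05027029] [0.13734879 3.19991444 5.21275364]
```

```bash
python3 - <<'E'
from h import *
cv2.imwrite("pics/w3.png",camrig.read_camera("wrist"))
E
echo '[{"tz":-0.0007,"az":-0.0159,"aperture":0.045},{"tz":-0.0007,"az":-0.0159,"aperture":0.045},{"tz":-0.0007,"az":-0.0159,"aperture":0.045}]' | python3 steer.py
python3 - <<'E'
from h import *
st=read_state();M=R.from_quat(st["orientation"]).as_matrix();print(np.arctan2(M[1,1],M[0,1]),st["ft_torque"],st["contact_force"],st["joint_torque"])
i=camrig.read_camera("wrist");cv2.imwrite("pics/w4.png",i)
g=lambda a:np.clip((a/255.)**.6*255,0,255).astype(np.uint8)
a=cv2.imread("pics/w2.png")
cv2.imwrite("pics/c5.png",np.hstack([cv2.resize(g(x[100:400,200:440]),None,fx=1.6,fy=1.6,interpolation=cv2.INTER_CUBIC) for x in (a,i)]))
E
```

```text
time_s: 9.08
tool_pos: [0.4476, 0.0868, 0.1039]
orientation: [0.599, 0.801, 0.001, 0.0]
contact_force: [-0.0, 3.8, 2.5]
gripper_width: 0.0516
grasp_force: 60.0
0.2868985238265269 [ 0.54176535  0.01268892 -0.31874771] [-0.03280573  3.83889693  2.50664796] [-1.37328509e+00 -3.59010923e+01 -1.53801924e+01 -9.00084358e-01
 -4.77448833e-03  4.66209054e-01]
```

View pics/c5.png

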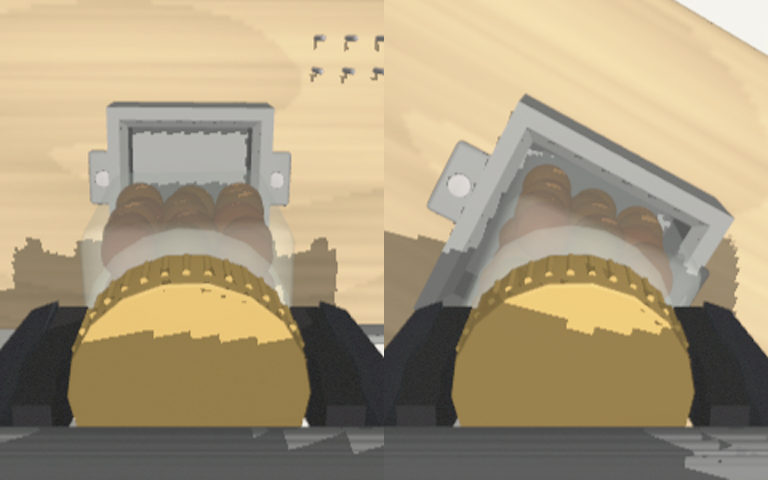

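The lid is turning with the fingers without slipping: the knurl bumps hold the same place in the grip. The jar stays square in the well. The turn so far is about 0.50 rad, and I'll continue to about 1.2 rad.

Scaled: -0.0001 m / 0.3 = -0.0003, -0.05 rad / 3.1416 = -0.0159.

```bash
echo '[{"tz":-0.0003,"az":-0.0159,"aperture":0.045},{"tz":-0.0003,"az":-0.0159,"aperture":0.045},{"tz":-0.0003,"az":-0.0159,"aperture":0.045},{"tz":-0.0003,"az":-0.0159,"aperture":0.045},{"tz":-0.0003,"az":-0.0159,"aperture":0.045}]' | python3 steer.py
python3 - <<'E'
from h import *
st=read_state();M=R.from_quat(st["orientation"]).as_matrix();print(np.arctan2(M[1,1],M[0,1]),st["ft_torque"],st["contact_force"],st["joint_torque"][5])
E
echo '[{"az":-0.0159,"aperture":0.045},{"az":-0.0159,"aperture":0.045},{"az":-0.0159,"aperture":0.045},{"az":-0.0159,"aperture":0.045},{"az":-0.0159,"aperture":0.045}]' | python3 steer.py
python3 - <<'E'
from h import *
st=read_state();M=R.from_quat(st["orientation"]).as_matrix();print(np.arctan2(M[1,1],M[0,1]),st["ft_torque"],st["contact_force"],st["joint_torque"][5])
E
```

```text
time_s: 9.55
tool_pos: [0.4475, 0.0867, 0.1045]
orientation: [0.494, 0.869, 0.0, 0.0]
contact_force: [-0.9, 3.4, 6.3]
gripper_width: 0.0523
grasp_force: 60.0
0.5364332789498333 [ 0.50052709  0.1645125  -0.20656791] [-0.91694695  3.43438061  6.30529583] 0.5830079130828381
time_s: 9.97
tool_pos: [0.4477, 0.0867, 0.1045]
orientation: [0.382, 0.924, 0.0, 0.001]
contact_force: [-1.4, 4.2, 5.4]
gripper_width: 0.0521
grasp_force: 60.0
0.7866494442436416 [ 0.57374766  0.03695317 -0.0963583 ] [-1.3650711   4.15926559  5.40604767] 0.6695176474750042
```

Scaled: -0.05 rad / 3.1416 = -0.0159.

```bash
echo '[{"az":-0.0159,"aperture":0.045},{"az":-0.0159,"aperture":0.045},{"az":-0.0159,"aperture":0.045},{"az":-0.0095,"aperture":0.045},{"aperture":0.045}]' | python3 steer.py
python3 - <<'E'
from h import *
st=read_state();M=R.from_quat(st["orientation"]).as_matrix();print(np.arctan2(M[1,1],M[0,1]),st["ft_torque"],st["contact_force"],st["joint_torque"][5])
i=camrig.read_camera("wrist");cv2.imwrite("pics/w5.png",i)
g=lambda a:np.clip((a/255.)**.6*255,0,255).astype(np.uint8)
a=cv2.imread("pics/w4.png")
cv2.imwrite("pics/c6.png",np.hstack([cv2.resize(g(x[100:400,200:440]),None,fx=1.6,fy=1.6,interpolation=cv2.INTER_CUBIC) for x in (a,i)]))
E
```

```text
time_s: 10.38
tool_pos: [0.4474, 0.0867, 0.1045]
orientation: [0.298, 0.955, 0.0, 0.0]
contact_force: [-1.2, 2.5, 5.5]
gripper_width: 0.0518
grasp_force: 60.0
0.966034213495036 [ 0.5085909   0.18630177 -0.02209367] [-1.15992877  2.54015643  5.53395889] -0.4675339534878731
```

View pics/c6.png

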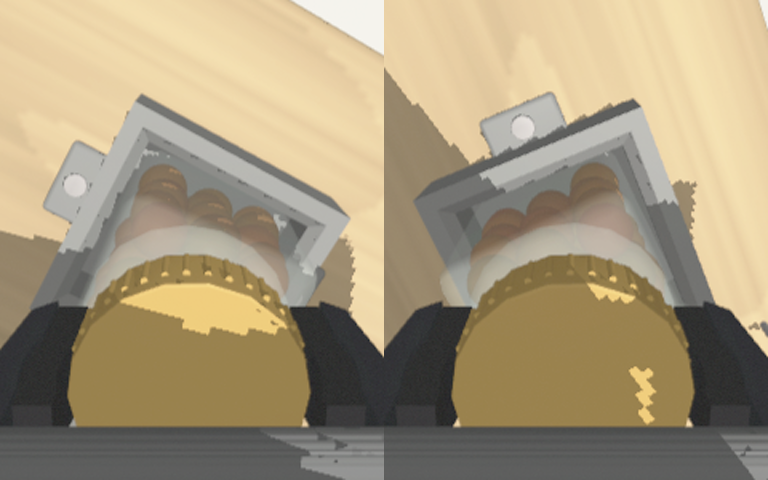

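After 1.18 rad of turn the lid torque has gone and the jar is still square in the well. I'll lift straight up in small steps and watch the force.

Scaled: -0.001 m / 0.3 = -0.0033.

```bash
echo '[{"tz":-0.0033,"aperture":0.045},{"tz":-0.0033,"aperture":0.045},{"tz":-0.0033,"aperture":0.045},{"aperture":0.045},{"aperture":0.045}]' | python3 steer.py
python3 - <<'E'
from h import *
s=[read_state()["contact_force"]]
print(s)
E
```

```text
time_s: 10.85
tool_pos: [0.4471, 0.0864, 0.107]
orientation: [0.298, 0.955, -0.0, -0.0]
contact_force: [-0.1, 0.5, 0.1]
gripper_width: 0.052
grasp_force: 60.0
[array([-0.09210784,  0.46771122,  0.07677003])]
```

Careful with the scale: shifts go in shares of 30 cm and turns go in shares of pi rad. That gives: -0.002 m / 0.3 = -0.0067.

```bash
echo '[{"tz":-0.0067,"aperture":0.045},{"tz":-0.0067,"aperture":0.045},{"tz":-0.0067,"aperture":0.045},{"tz":-0.0067,"aperture":0.045},{"aperture":0.045}]' | python3 steer.py
echo '[{"tz":-0.0133,"aperture":0.045},{"tz":-0.0167,"aperture":0.045},{"tz":-0.0167,"aperture":0.045},{"tz":-0.0167,"aperture":0.045},{"tz":-0.01,"aperture":0.045}]' | python3 steer.py
echo '[{"tz":-0.0017,"aperture":0.045},{"aperture":0.045},{"aperture":0.045}]' | python3 steer.py
python3 - <<'E'
from h import *
s=camrig.read_camera("side");w=camrig.read_camera("wrist");st=read_state();print(st["tool_pos"],st["contact_force"],R.from_quat(st["orientation"]).as_matrix()[2])
g=lambda a:np.clip((a/255.)**.6*255,0,255).astype(np.uint8)
cv2.imwrite("pics/c7.png",np.hstack([crop(g(w),220,100,200,300,2),crop(g(s),250,90,100,150,4)]))
E
```

```text
time_s: 11.27
tool_pos: [0.4476, 0.0863, 0.1156]
orientation: [0.297, 0.955, 0.0, 0.001]
contact_force: [-0.1, 0.4, -0.9]
gripper_width: 0.052
grasp_force: 60.0
time_s: 11.68
tool_pos: [0.4475, 0.0864, 0.1379]
orientation: [0.297, 0.955, 0.0, 0.001]
contact_force: [0.5, -0.9, -0.4]
gripper_width: 0.0521
grasp_force: 60.0
time_s: 11.93
tool_pos: [0.4471, 0.0864, 0.1375]
orientation: [0.297, 0.955, -0.0, -0.0]
contact_force: [-0.0, -0.6, -0.3]
gripper_width: 0.0513
grasp_force: 60.0
[0.4470857  0.08643641 0.13735777] [-0.28351267  0.29456363 -0.49910105] [ 4.32986212e-04 -2.32540023e-04 -9.99999879e-01]
```

View pics/c7.png

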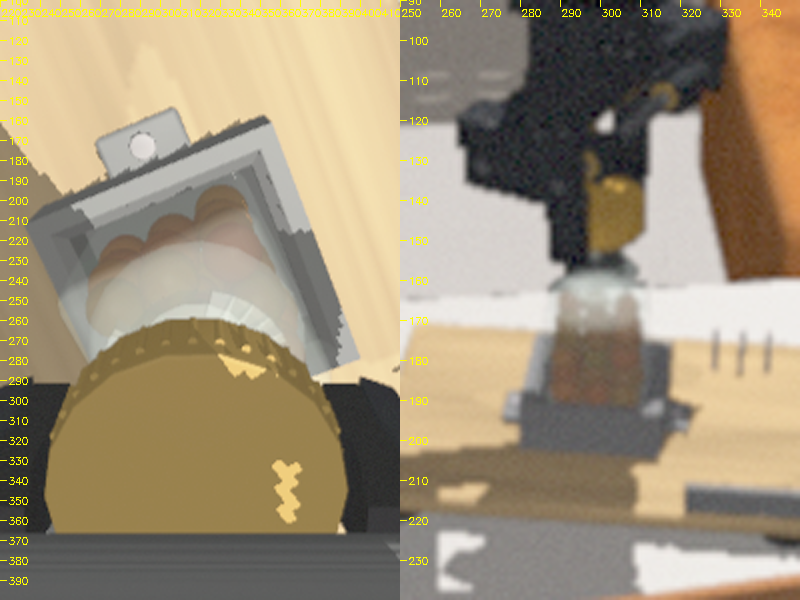

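The lid is held level and clear above the open neck at about (300,160) in the side view. The jar stays down in the well. The lid's lower edge is about 20 mm above the mouth, so I'm handing it in.

```bash
python3 -c "
from plant import bot, camrig, sign_off, read_state
print(sign_off())"
```

```text
the job is handed in; nothing more can be done
None
```

The hazelnut jar stands open in the square well and the gripper holds its lid level about 2 cm above the mouth; the job was handed in at about 12 s of the 48 s limit, and no verdict came back.

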